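# Fetch a sample from behind the tall bottles and load the sample changer

### The job

The small sample bottle with the yellow cap is boxed in by three tall bottles in the white storage tray: first stand all three aside in the blue-grey holding tray, then put the yellow-capped sample into the green well of the sample changer without turning its free-running carousel, and then put each tall bottle back on the very spot in the storage tray where it stood at the start. Keep everything upright, set each bottle down gently rather than dropping it, and leave the blue-capped and white-capped samples where they are.

Things in the scene. Friction and masses are not known exactly. Their poses are not given: they have to be found in the camera images.
- black_bottle_center (a point): Tall black bottle, RED cap, white and red label. 155 mm tall; body 56 mm diameter to 92 mm above the foot, narrower above; cap 31 mm (33 over ribs) diameter, from 125 mm above the foot to the top, its middle 62 mm above this point; grip the cap from above. About .28 kg. Origin: its centre, 77.5 mm above its foot; z up; round, yaw means nothing. Starts on one of three spots in the storage tray.
- mint_can_center (a point): Tall mint-green spray can, WHITE cap. 155 mm tall; body 53 mm diameter to 112 mm above the foot, narrower above; cap 45 mm diameter, from 122 mm above the foot to the top, its middle 61 mm above this point; grip the cap from above. About .24 kg. Origin: its centre, 77.5 mm above its foot; z up; round, yaw means nothing. Starts on one of three spots in the storage tray.
- orange_bottle_center (a point): Tall orange bottle, DARK GREY cap, white and blue label. 155 mm tall; body 57 mm diameter to 105 mm above the foot, narrower above; cap 39 mm (41 over ribs) diameter, from 125 mm above the foot to the top, its middle 62 mm above this point; grip the cap from above. About .30 kg. Origin: its centre, 77.5 mm above its foot; z up; round, yaw means nothing. Starts on one of three spots in the storage tray.
- yellow_sample_center (a point): Small amber sample bottle with a YELLOW cap and white label, the one to fetch. 76 mm tall; body 40 mm diameter to 46 mm above the foot; cap 31 mm (33 over ribs) from 56 mm up to the top, its middle 28 mm above this point; grip the cap from above. 0.09 kg. Origin: its centre, 38 mm above its foot; z up; round. Stands in the storage tray, about 70 mm from each tall bottle.
- green_well (a point): Centre of the floor (62 mm above the bench) of the well with the GREEN collar: the sample's foot goes here. Well 56 mm inside, collar 62 mm outside, 10 mm high. One of six wells 60 degrees apart, 80 mm from the hub; other collars dark, both neighbours empty, two on the far side hold grey-capped bottles. On the robot's side of the hub, up to 55 degrees either way. -x points from the hub to it.
- carousel_hub (a point): Carousel's axis, level with the well floors; a dark hub 52 mm wide stands 24 mm up. Disc 230 mm, turns at a touch (0.15 N at a well). Its axes turn with the disc, z up. White housing 260 mm wide, to the robot's left or right. Beyond the hub: probe tip 80 mm behind it, 170 mm above the bench, under a yellow arm at 248 mm; its steel post, 298 mm tall, stands 185 mm behind it.
- holding_tray: Empty blue-grey open tray, fixed, 290 mm (its x) by 200 mm (its y), walls 4 mm thick and 25 mm high, floor 4 mm thick. Origin: centre of its underside on the bench; z up. The tall bottles may stand anywhere on its floor. It is on the other side of the storage tray from the sample changer.
- store_tray: White open storage tray, fixed, 240 mm (its x) by 260 mm (its y), walls 4 mm thick and 25 mm high, floor 4 mm thick. Origin: centre of its underside on the bench; z up. In its x, y the tall bottles start near (-58, 0), (0, 68) and (0, -68) mm, which in which varies; the yellow-capped sample near (18, 0), the other samples near (78, 78) and (78, -78).
- blue_sample_center (a point): To be left alone: small amber sample bottle with a BLUE cap, same shape and 76 mm height as the yellow-capped one, in a far corner of the storage tray. Origin at its centre, halfway up.
- white_sample_center (a point): To be left alone: small amber sample bottle with a WHITE cap, same shape and 76 mm height as the yellow-capped one, in a far corner of the storage tray. Origin at its centre, halfway up.

How it is judged:
On the way, in this order (a step that is already met when the one before it is completed fails the run):
1. all three tall bottles stand upright and released in the holding tray at the same time (x of black_bottle_center in the frame of holding_tray between -0.118 and 0.118 m and y of black_bottle_center in the frame of holding_tray between -0.073 and 0.073 m and height (world z) of each of black_bottle_center, mint_can_center, orange_bottle_center below 0.092 m and angle between each of black_bottle_center, mint_can_center, orange_bottle_center's own z axis and vertical below 0.1 rad and linear speed of each of black_bottle, mint_can, orange_bottle below 0.03 m/s and contact force between the fingers and black_bottle below 0.2 N and x of mint_can_center in the frame of holding_tray between -0.118 and 0.118 m and y of mint_can_center in the frame of holding_tray between -0.073 and 0.073 m and contact force between the fingers and mint_can below 0.2 N and x of orange_bottle_center in the frame of holding_tray between -0.118 and 0.118 m and y of orange_bottle_center in the frame of holding_tray between -0.073 and 0.073 m and contact force between the fingers and orange_bottle below 0.2 N), for 0.2 s.
2. the yellow-capped sample stands released in the green well (horizontal distance between yellow_sample_center and green_well below 0.011 m and z of yellow_sample_center in the frame of green_well between 0.033 and 0.043 m and angle between yellow_sample_center's own z axis and vertical below 0.1 rad and linear speed of yellow_sample below 0.03 m/s and contact force between the fingers and yellow_sample below 0.2 N), for 0.2 s.
At the end, for the whole second after the job is handed in: The yellow-capped sample stands upright, released and at rest in the green well (within 11 mm of its centre, foot on its floor), the green well is within 10 mm of where it was at the start, and each tall bottle stands upright, released and at rest within 15 mm of where it stood at the start (all of step 2 and distance of each of black_bottle_center, mint_can_center, orange_bottle_center from where it was at the start of the episode below 0.015 m and angle between each of black_bottle_center, mint_can_center, orange_bottle_center's own z axis and vertical below 0.1 rad and linear speed of each of black_bottle, mint_can, orange_bottle below 0.03 m/s and distance of green_well from where it was at the start of the episode below 0.01 m); the robot touches nothing.
It fails at once if the carousel is turned (green well more than 10 mm from its start) (distance of green_well from where it was at the start of the episode above 0.01 m).
It fails at once if the blue-capped or white-capped sample is shifted by more than 15 mm or tipped (distance of any of blue_sample_center, white_sample_center from where it was at the start of the episode above 0.015 m or angle between any of blue_sample_center, white_sample_center's own z axis and vertical above 0.4 rad).
It fails at once if a tall bottle or the yellow-capped sample is tipped by more than 30 degrees (angle between any of black_bottle_center, mint_can_center, orange_bottle_center, yellow_sample_center's own z axis and vertical above 0.52 rad).
It fails at once if a tall bottle or the yellow-capped sample is dropped (falls free of the fingers faster than 0.5 m/s, about 13 mm of fall) ((contact force between the fingers and black_bottle below 0.02 N and linear speed of black_bottle above 0.5 m/s) or (contact force between the fingers and mint_can below 0.02 N and linear speed of mint_can above 0.5 m/s) or (contact force between the fingers and orange_bottle below 0.02 N and linear speed of orange_bottle above 0.5 m/s) or (contact force between the fingers and yellow_sample below 0.02 N and linear speed of yellow_sample above 0.5 m/s)).
It also fails if it takes over 144 s, if anything falls off the work surface, if the arm or the gripper's body presses on something with over 40 N, if the wrist force passes 120 N, or if a joint passes its speed limit or range.

### The arm

A 7-joint arm with a two-finger parallel gripper is mounted at the origin on the work surface. World frame = base frame: x ahead of the robot, y to its left, z up, the work surface at z = 0. Lengths are in m, angles in rad, forces in N, time in s.
With the tool pointing down it reaches from about 0.425 to 0.925 m from the base axis. Payload 6.8 kg.
Tool frame: the origin (TCP) lies midway between the tips of the shut fingers; the grasp point (between the pads) lies 19 mm behind it; z points along the fingers, y is the line along which they close (so a half turn about z gives the same grasp; the last joint's range is limited). The gripper opens to 85 mm and grips with 20 to 120 N. Pads are 22 mm wide; open, the fingers measure 114 mm over their backs; the gripper's body (76 mm by 85 mm) begins 54 mm behind the grasp point. The pads swing forward as they close: fully open they stand 13 mm farther back than shut.
Start: joints at [1.165, 0.477, 0.022, 1.555, -0.011, 1.109, -0.083], TCP at [0.198, -0.645, 0.231] pointing down, gripper open.
Joint ranges: [-2.96, 2.96], [-0.34, 2.1], [-1.41, 1.46], [0.24, 2.44], [-1.37, 4.51], [0.17, 1.92], [-2.96, 2.96]. Speed limits (rad/s): [2.39, 2.39, 3.14, 3.14, 3.14, 3.14, 3.14].

### API

Orientations are given as a unit quaternion [w, x, y, z].
In Python, from station import * gives the robot as it stands.
- The arm moves only by the shell command python3 -m creep 'ROWS' [FORCE]. ROWS is JSON, a list of rows, each a list of 7 numbers: the gripper command: -1 is shut, 1 is fully open, values between are in proportion, then the shift along the world's x, y, z in mm, then the turn, a rotation vector about the world's x, y, z in rad. A call has 1 to 5 rows; each row shifts and turns the commanded pose from where the row before left it; what a row does not reach is not made up. A row lasts 1/8 s, in which the tool goes at most 62.5 mm and 10.7 degrees, less where a joint would pass 70% of its speed; a pose out of reach is approached as far as the arm can. A call is refused whole if a number of a shift passes 62.5 or a number of a turn 0.188, either way. A call with a gripper value outside its range is refused whole. The fingers move at their own pace and stop on an object; FORCE is the grip in N (left out, the last holds). Time passes only in rows, so rows that do not move let the fingers close. It gives the time, the measured TCP pose, the force, the opening and the grip force at its end, in the units of the state.
- get_obs(): the state, without advancing time (a new reading comes with each control period).
- read_camera(name): name is "side" or "top" or "wrist"; returns (picture, depth): 400x640x3 uint8, red, green, blue; 400x640 float32, m along the optical axis (not along the pixel's ray), 0 where there is no reading.
- camera_params(name): a dict with "intrinsics" (3x3 intrinsics, pixels), "cam_to_world" (4x4, takes a point from camera to world coordinates); the wrist camera has in their place "mount" (4x4, takes a point from camera to tool coordinates, whose origin is the TCP and whose axes are the flange's). Camera axes: x right, y up, looking along -z (the intrinsics and any distortion apply to the point x, -y, -z); pixel columns grow to the right and rows downward; lengths in m; the calibration is good to about 2 mm. A picture is of the moment at which its call begins: read the wrist's pose just before it. camera_params takes no time and is no camera call.
- hand_in(): hands the job in; it is judged then, once.
The state is a dict: "t": time; "q": joint angles; "joint_vel": joint speeds; "joint_torque": joint torques, N m; "eef_pos": TCP position; "tool_rot": TCP orientation; "contact_force": force on the tool from outside, world axes, zero at the start; "torque": the same for the moment, N m; "gripper_width": opening from 0.0 (shut) to 1.0 (fully open); "grasp_force": force on a finger pad.
Only numpy, scipy, OpenCV 4.12 (cv2) and the standard library are available. Lean on these libraries where they do the work, as an engineer would, in place of code of your own. Each camera call takes 0.05 s, during which the arm holds its last target. There are 200 camera calls.

## Working session

There is one attempt and no reset: what is moved stays moved. The work goes in short steps, Python scripts to look and compute and a shell command to move; the robot and the scene stay as the last step left them, time stands still between calls to the robot, and variables do not carry over. Pictures are saved under pics/ and viewed, at most 14 in all, crops included, and the job is handed in when it is done.

```bash
ls; mkdir -p pics; python3 - <<'E'
from station import *
import cv2,numpy as np
o=get_obs();print(o)
for n in("side","top"):
    im,d=read_camera(n);p=camera_params(n);print(n,p,(d>0).mean())
    np.savez(f"pics/{n}0.npz",im=im,d=d);cv2.imwrite(f"pics/{n}0.png",im[...,::-1])
print(camera_params("wrist"))
E
```

```text
pics
{'t': 0.0, 'q': array([ 1.16490777,  0.47779158,  0.02235828,  1.55647262, -0.01152396,
        1.10928684, -0.08306271]), 'joint_vel': array([ 0.00192812,  0.0004727 ,  0.00071105,  0.00085607, -0.0009751 ,
        0.0013833 , -0.00132896]), 'joint_torque': array([ 6.71536854e-04, -5.96447217e+01,  1.60786673e+00, -2.81190258e+01,
        1.24000042e-02,  9.44174419e-03,  3.43869083e-06]), 'eef_pos': array([ 0.19785434, -0.64472446,  0.23032285]), 'tool_rot': array([-8.93765373e-04,  9.88932959e-01,  1.48360256e-01, -1.96333432e-04]), 'contact_force': array([-0.21829699, -0.32313485, -0.88151258]), 'torque': array([-0.02834705,  0.04708707, -0.0410272 ]), 'grasp_force': 0.0, 'gripper_width': 0.9997689534779689}
side {'intrinsics': array([[422.16058754,   0.        , 319.71931797],
       [  0.        , 422.16058754, 198.79601558],
       [  0.        ,   0.        ,   1.        ]]), 'cam_to_world': array([[-0.74655916,  0.46532369, -0.47552421,  0.10156286],
       [-0.66510708, -0.54001621,  0.51576648,  0.4824106 ],
       [-0.01679242,  0.70132472,  0.71264413,  0.73963107],
[... 443 characters left out ...]
 [-2.05509033e-02,  6.96910696e-02,  9.97356915e-01,
         1.26568023e+00],
       [ 0.00000000e+00,  0.00000000e+00,  0.00000000e+00,
         1.00000000e+00]])} 0.99609765625
{'intrinsics': array([[314.87681057,   0.        , 318.33926055],
       [  0.        , 314.87681057, 199.30903061],
       [  0.        ,   0.        ,   1.        ]]), 'mount': array([[-8.29358245e-04,  9.50414528e-01,  3.10984785e-01,
         8.08814121e-02],
       [ 9.99999655e-01,  7.74461115e-04,  3.00011022e-04,
        -1.00350303e-03],
       [ 4.42892097e-05,  3.10984927e-01, -9.50414843e-01,
        -1.41713541e-01],
       [ 0.00000000e+00,  0.00000000e+00,  0.00000000e+00,
         1.00000000e+00]])}
```

View pics/top0.png

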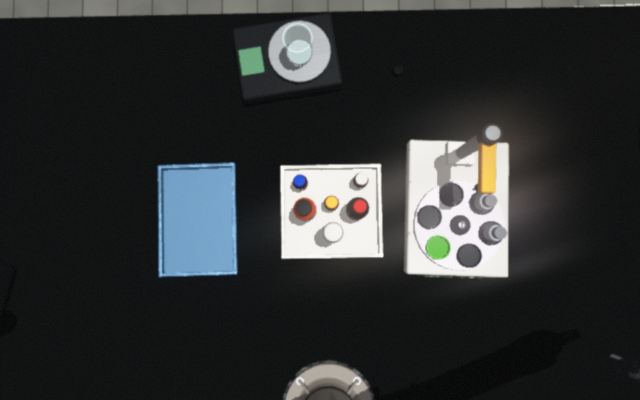

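View pics/side0.png

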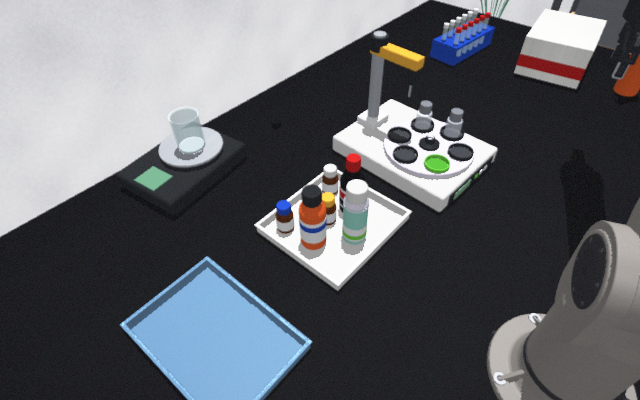

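The top view shows holding tray at left (158–237, 163–277), storage tray (281–383, 165–259) with orange (304,208), mint (333,232), black (358,208) round yellow (331,202), blue (300,181) and white (361,181) in the far corners; green well at (438,247), hub (460,225). The side view confirms this.

```bash
cat > h.py <<'E'
from station import *
import cv2,numpy as np
from scipy.spatial.transform import Rotation as R
def T_cam(name,o=None):
    p=camera_params(name)
    if name!="wrist": return p["intrinsics"],p["cam_to_world"]
    w,x,y,z=o["tool_rot"];T=np.eye(4);T[:3,:3]=R.from_quat([x,y,z,w]).as_matrix();T[:3,3]=o["eef_pos"]
    return p["intrinsics"],T@p["mount"]
def rays(uv,K,T):
    uv=np.asarray(uv,float).reshape(-1,2)
    d=np.c_[(uv[:,0]-K[0,2])/K[0,0],-(uv[:,1]-K[1,2])/K[1,1],-np.ones(len(uv))]
    return T[:3,3],d@T[:3,:3].T
def plane(uv,z,K,T):
    c,d=rays(uv,K,T);return (c+d*((z-c[2])/d[:,2])[:,None])[:,:2]
def cloud(d,K,T):
    v,u=np.mgrid[:400,:640];c,r=rays(np.c_[u.ravel(),v.ravel()],K,T)
    P=c+r*d.ravel()[:,None];P[d.ravel()==0]=np.nan;return P.reshape(400,640,3)
def circ(xy):
    (x,y),r=cv2.minEnclosingCircle((np.asarray(xy)*1000).astype(np.float32));return np.round([x,y,r],1)
E
python3 - <<'E'
from h import *
K,T=T_cam("top");z=np.load("pics/top0.npz");im,d=z["im"],z["d"];P=cloud(d,K,T)
# caps: points near the top height, world z
for n,(u,v),h in[("orange",(304,208),.155),("mint",(333,232),.155),("black",(359,207),.155),("yellow",(331,202),.08),("blue",(300,181),.08),("white",(361,181),.08)]:
    w=np.zeros((400,640),bool);w[v-16:v+17,u-16:u+17]=1
    for c in[P[...,2]]:
        m=w&(abs(c-h)<.012)
        lab=cv2.connectedComponents(m.astype(np.uint8))[1];m=lab==lab[v,u] if lab[v,u] else m
        vu=np.argwhere(m);xy=plane(vu[:,::-1],h,K,T);print(n,m.sum(),"mean",np.round(xy.mean(0)*1000,1),circ(xy),"zmed",np.nanmedian(P[m][:,2]).round(4))
hsv=cv2.cvtColor(im,cv2.COLOR_RGB2HSV)
H,S,V=cv2.split(hsv)
g=(H>45)&(H<75)&(S>120)&(V>60);g[:, :380]=0;vu=np.argwhere(g);print("green rgn",g.sum(),circ(plane(vu[:,::-1],.072,K,T)),plane(vu[:,::-1],.072,K,T).mean(0),np.nanpercentile(P[g][:,2],[5,50,95]))
b=((H>95)&(H<120)&(S>80)&(V>60)).astype(np.uint8);b[:,260:]=0
c=max(cv2.findContours(b,0,2)[0],key=cv2.contourArea).reshape(-1,2);xy=plane(c,.025,K,T)
print("hold",cv2.minAreaRect((xy*1000).astype(np.float32)))
w=((V>140)&(S<60)).astype(np.uint8);w[:,:262]=0;w[:,395:]=0;w[:150]=0;w[275:]=0
c=max(cv2.findContours(w,0,2)[0],key=cv2.contourArea).reshape(-1,2)
print("store",cv2.minAreaRect((plane(c,.025,K,T)*1000).astype(np.float32)))
# hub: circle fit via depth z~0.086
m=(abs(P[...,2]-.086)<.008);m[:205]=0;m[245:]=0;m[:,:440]=0;m[:,480:]=0;vu=np.argwhere(m);print("hub",m.sum(),circ(plane(vu[:,::-1],.086,K,T)))
K,T=T_cam("side");z=np.load("pics/side0.npz");im,d=z["im"],z["d"]
H,S,V=cv2.split(cv2.cvtColor(im,cv2.COLOR_RGB2HSV));P=cloud(d,K,T)
g=(H>45)&(H<75)&(S>120)&(V>60);g[:140]=0;g[180:]=0;g[:,:410]=0;vu=np.argwhere(g);print("green side",g.sum(),circ(plane(vu[:,::-1],.072,K,T)),np.nanpercentile(P[g][:,2],[5,50,95]))
for n,(u,v),h in[("orange",(312,190),.155),("mint",(357,186),.155),("black",(353,158),.155),("yellow",(327,196),.08)]:
    m=abs(P[...,2]-h)<.008;w=np.zeros_like(m);w[v-14:v+15,u-16:u+17]=1;m&=w;vu=np.argwhere(m);xy=P[m][:,:2]
    print(n,m.sum(),np.round(xy.mean(0)*1000,1),circ(xy))
E
```

```text
orange 219 mean [519.6  55. ] [519.8  55.1  20.1] zmed 0.1589
mint 280 mean [460.1 -14.4] [460.2 -14.3  22.2] zmed 0.1584
black 141 mean [520.5 -78.3] [520.2 -78.5  15.9] zmed 0.1585
yellow 122 mean [537.3 -12.3] [537.  -11.6  15.9] zmed 0.0797
blue 119 mean [592.7  68.9] [592.8  69.   15.7] zmed 0.0797
white 123 mean [595.2 -89. ] [595.2 -88.8  16. ] zmed 0.0796
green rgn 365 [ 419.9 -279.4   28.4] [ 0.41852905 -0.27761208] [0.05801889 0.06237955 0.0706452 ]
hold ((499.9132995605469, 345.18499755859375), (301.09515380859375, 210.75489807128906), 1.3790141344070435)
store ((517.7340698242188, -11.657913208007812), (249.040771484375, 269.05926513671875), 0.3165278434753418)
hub 43 [ 495.6 -354.5   37.6]
green side 377 [ 381.6 -281.9   63.2] [0.05954716 0.06303625 0.07169029]
orange 295 [515.   59.2] [517.8  56.7  20.4]
mint 337 [455.1  -9.4] [457.9 -12.7  23.4]
black 162 [516.1 -74.2] [518.6 -76.9  16.2]
yellow 151 [531.6 -17.2] [532.6 -26.3  29.8]
```

```bash
python3 -m creep '[[1,30,45,0,0,0,-0.15],[1,32,55,0,0,0,-0.148],[1,32,55,0,0,0,0],[1,32,55,0,0,0,0],[1,32,55,0,0,0,0]]' && python3 -m creep '[[1,32,55,0,0,0,0],[1,30,45,0,0,0,0],[1,0,0,0,0,0,0],[1,0,0,0,0,0,0]]'
python3 - <<'E'
from h import *
o=get_obs();im,d=read_camera("wrist");cv2.imwrite("pics/w1.png",im[...,::-1]);K,T=T_cam("wrist",o);print(o["eef_pos"],o["tool_rot"],T[:3,3])
P=cloud(d,K,T);np.savez("pics/w1.npz",im=im,d=d,K=K,T=T)
H,S,V=cv2.split(cv2.cvtColor(im,cv2.COLOR_RGB2HSV));g=((H>45)&(H<75)&(S>100)&(V>50)).astype(np.uint8)
c=max(cv2.findContours(g,0,2)[0],key=cv2.contourArea).reshape(-1,2)
print(len(c),c.min(0),c.max(0),np.nanpercentile(P[g>0][:,2],[5,50,95]))
print(circ(plane(c,.072,K,T)));m=(g>0)&(P[...,2]>.067);print("rim",m.sum(),circ(P[m][:,:2]),P[m].mean(0));m=(g>0)&(P[...,2]<.064);print("floor",m.sum(),circ(P[m][:,:2]),P[m].mean(0))
E
```

```text
t: 0.72
eef_pos: [0.3544, -0.3822, 0.2312]
tool_rot: [-0.0, 1.0, -0.0, -0.0]
contact_force: [0.9, 0.0, 1.1]
gripper_width: 1.003
grasp_force: 0.0
t: 1.23
eef_pos: [0.4148, -0.2855, 0.2311]
tool_rot: [0.0, 1.0, -0.0, -0.0]
contact_force: [-0.2, 0.2, 1.4]
gripper_width: 0.999
grasp_force: 0.0
[ 0.41476527 -0.28552557  0.2310887 ] [ 8.68675662e-05  9.99999930e-01 -6.97350676e-05 -3.55968858e-04] [ 0.49539884 -0.2842008   0.37274706]
86 [285 146] [346 206] [0.02718541 0.06177339 0.07143439]
[ 420.  -281.6   30.6]
rim 567 [ 419.5 -281.5   30.6] [ 0.42069993 -0.28147487  0.07068945]
floor 2528 [ 447.8 -164.5  147.7] [ 0.42516142 -0.24834547  0.05705918]
```

View pics/w1.png

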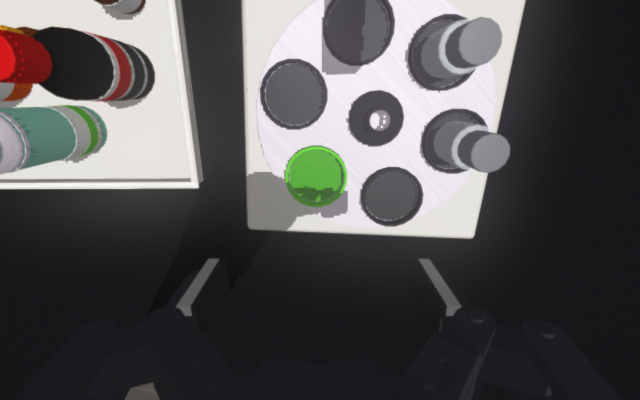

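Wrist view: green collar is a clean disc centred (316,176) → (420,-281) mm, hub at (376,119); both neighbours empty.

```bash
python3 -m creep '[[1,5,50,0,0,0,0],[1,5,55,0,0,0,0],[1,5,57,0,0,0,0],[1,5,57,0,0,0,0],[1,4,53,0,0,0,0]]' && python3 -m creep '[[1,0,0,0,0,0,0],[1,0,0,0,0,0,0]]'
cat > caps.py <<'E'
from h import *
import sys
o=get_obs();im,d=read_camera("wrist");K,T=T_cam("wrist",o);P=cloud(d,K,T);print(np.round(o["eef_pos"]*1000,1))
cv2.imwrite(f"pics/{sys.argv[1]}.png",im[...,::-1])
def cap(n,xy,h,r):
    m=(np.hypot(P[...,0]-xy[0]/1e3,P[...,1]-xy[1]/1e3)<.045)&(abs(P[...,2]-h)<.006)
    vu=np.argwhere(m)
    if len(vu)<50: return print(n,"none")
    edge=vu.min()==0 or vu[:,1].max()==639
    print(n,m.sum(),"edge" if edge else "",circ(plane(vu[:,::-1],h,K,T)),"want r",r,np.nanmedian(P[m][:,2]).round(4))
if __name__=="__main__":
    cap("orange",(519,55),.159,19.5);cap("mint",(459,-13),.159,22.5);cap("black",(520,-78),.159,15.5);cap("yellow",(537,-12),.08,15.5)
E
python3 caps.py w2
```

```text
t: 1.9
eef_pos: [0.4392, -0.013, 0.2314]
tool_rot: [0.0, 1.0, -0.002, 0.0]
contact_force: [1.0, 0.3, 0.5]
gripper_width: 1.004
grasp_force: 0.0
t: 2.15
eef_pos: [0.4391, -0.0149, 0.2311]
tool_rot: [0.0, 1.0, -0.001, -0.0]
contact_force: [0.7, 0.3, -1.1]
gripper_width: 1.002
grasp_force: 0.0
[439.1 -14.9 231.1]
orange 2982  [519.   53.7  20.2] want r 19.5 0.158
mint 2884  [461.  -14.6  21.9] want r 22.5 0.1579
black 1865  [520.  -77.2  15.8] want r 15.5 0.158
yellow 1180  [536.5 -12.   45.1] want r 15.5 0.079
```

View pics/w2.png

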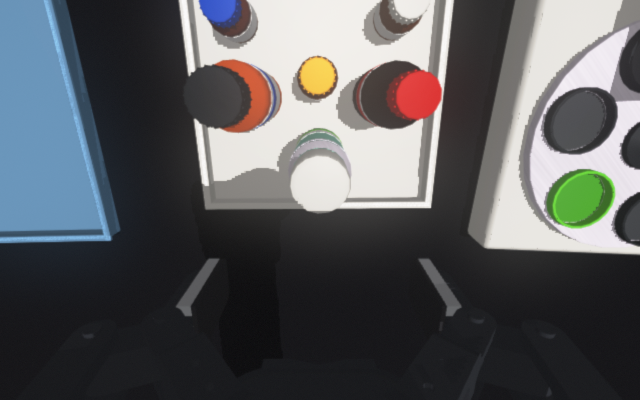

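Wrist view: mint cap (320,180) directly ahead of the fingers, orange cap (217,97), red cap (418,95), yellow (318,77); positions agree with the top camera within 2 mm.

```bash
python3 -m creep '[[1,21,0.5,-20,0,0,0],[1,0,0,-35,0,0,0],[1,0,0,-35,0,0,0],[1,0,0,-23,0,0,0],[1,0,0,0,0,0,0]]' && python3 -m creep '[[-1,0,0,0,0,0,0],[-1,0,0,0,0,0,0],[-1,0,0,0,0,0,0],[-1,0,0,0,0,0,0],[-1,0,0,0,0,0,0]]' 60
```

```text
t: 2.82
eef_pos: [0.4588, -0.0147, 0.1168]
tool_rot: [0.0, 1.0, -0.002, -0.002]
contact_force: [0.3, 0.4, 0.3]
gripper_width: 1.002
grasp_force: 0.0
t: 3.45
eef_pos: [0.4612, -0.0133, 0.1196]
tool_rot: [0.0, 1.0, -0.0, 0.001]
contact_force: [0.8, -2.0, 6.0]
gripper_width: 0.514
grasp_force: 60.4
```

```bash
python3 -m creep '[[-1,0,0,5,0,0,0],[-1,0,0,20,0,0,0],[-1,0,0,35,0,0,0],[-1,0,0,30,0,0,0],[-1,0,0,10,0,0,0]]' && python3 -m creep '[[-1,-2,15,0,0,0,0],[-1,-4,30,0,0,0,0],[-1,-4,40,0,0,0,0],[-1,-5,45,0,0,0,0],[-1,-5,50,0,0,0,0]]' && python3 -m creep '[[-1,-5,50,0,0,0,0],[-1,-5,50,0,0,0,0],[-1,-4,40,0,0,0,0],[-1,-2,26,0,0,0,0],[-1,0,13,0,0,0,0]]' && python3 -m creep '[[-1,0,0,0,0,0,0],[-1,0,0,0,0,0,0]]'; python3 caps.py w3 >/dev/null
```

```text
t: 4.08
eef_pos: [0.461, -0.0125, 0.22]
tool_rot: [-0.0, 1.0, -0.0, 0.002]
contact_force: [0.1, -0.5, -2.1]
gripper_width: 0.512
grasp_force: 61.1
t: 4.7
eef_pos: [0.4386, 0.169, 0.2168]
tool_rot: [0.0, 1.0, -0.0, -0.001]
contact_force: [1.3, 0.2, -2.2]
gripper_width: 0.515
grasp_force: 61.2
t: 5.32
eef_pos: [0.4221, 0.3481, 0.2167]
tool_rot: [0.0, 1.0, 0.002, -0.001]
contact_force: [0.1, -0.3, -1.8]
gripper_width: 0.516
grasp_force: 61.2
t: 5.58
eef_pos: [0.4244, 0.3449, 0.2178]
tool_rot: [0.001, 1.0, -0.001, -0.0]
contact_force: [0.3, -0.0, -2.0]
gripper_width: 0.513
grasp_force: 61.2
```

View pics/w3.png

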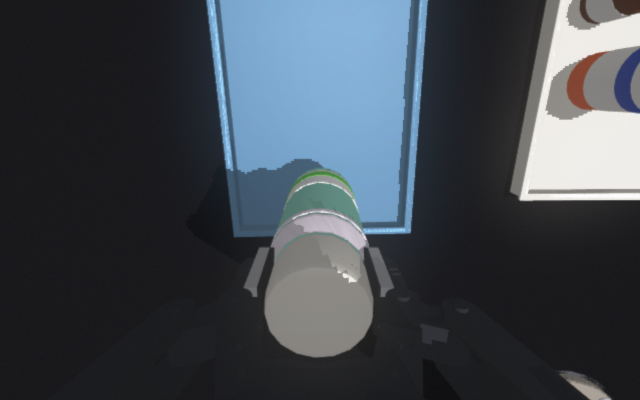

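The mint can hangs upright in the fingers, over the near half of the holding tray (near rim at row 235).

```bash
python3 -m creep '[[-1,0,0,-35,0,0,0],[-1,0,0,-35,0,0,0],[-1,0,0,-20,0,0,0],[-1,0,0,-6,0,0,0],[-1,0,0,-3,0,0,0]]' && python3 -m creep '[[-1,0,0,-1,0,0,0],[-1,0,0,0,0,0,0]]'
```

```text
t: 6.25
eef_pos: [0.4248, 0.346, 0.1197]
tool_rot: [-0.0, 1.0, -0.001, 0.0]
contact_force: [0.4, -0.0, -1.5]
gripper_width: 0.514
grasp_force: 61.2
t: 6.5
eef_pos: [0.4249, 0.3462, 0.1196]
tool_rot: [-0.0, 1.0, -0.0, 0.001]
contact_force: [0.3, -2.8, 6.3]
gripper_width: 0.513
grasp_force: 62.0
```

```bash
python3 -m creep '[[1,0,0,0,0,0,0],[1,0,0,0,0,0,0],[1,0,0,0,0,0,0],[1,0,0,0,0,0,0]]' && python3 -m creep '[[1,0,0,15,0,0,0],[1,0,0,40,0,0,0],[1,0,0,45,0,0,0],[1,10,-25,0,0,0,0]]' && python3 -m creep '[[1,18,-58,0,0,0,0],[1,18,-58,0,0,0,0],[1,18,-58,0,0,0,0],[1,18,-58,0,0,0,0],[1,12.5,-34.5,0,0,0,0]]' && python3 -m creep '[[1,0,0,0,0,0,0],[1,0,0,0,0,0,0]]'; python3 caps.py w4
```

```text
t: 7.0
eef_pos: [0.4242, 0.3464, 0.1183]
tool_rot: [-0.0, 1.0, -0.0, -0.0]
contact_force: [0.6, -0.5, 0.1]
gripper_width: 0.999
grasp_force: 0.0
t: 7.5
eef_pos: [0.4349, 0.3252, 0.2235]
tool_rot: [-0.003, 1.0, 0.002, 0.003]
contact_force: [-0.2, -0.4, -1.4]
gripper_width: 1.001
grasp_force: 0.0
t: 8.12
eef_pos: [0.5195, 0.0513, 0.2194]
tool_rot: [0.0, 1.0, -0.002, 0.001]
contact_force: [0.6, 1.2, -0.4]
gripper_width: 0.999
grasp_force: 0.0
t: 8.38
eef_pos: [0.5187, 0.0558, 0.219]
tool_rot: [-0.0, 1.0, 0.0, 0.0]
contact_force: [-0.1, 0.5, 0.2]
gripper_width: 0.999
grasp_force: 0.0
[518.7  55.8 219. ]
orange 2371  [521.   55.4  20.2] want r 19.5 0.158
mint none
black 1581  [521.9 -75.8  17.1] want r 15.5 0.158
yellow 1077  [535.7 -12.9  46. ] want r 15.5 0.079
```

```bash
python3 -m creep '[[1,1,-1,-20,0,0,0],[1,0,0,-35,0,0,0],[1,0,0,-30,0,0,0],[1,0,0,-15,0,0,0],[1,0,0,0,0,0,0]]' && python3 -m creep '[[-1,0,0,0,0,0,0],[-1,0,0,0,0,0,0],[-1,0,0,0,0,0,0],[-1,0,0,0,0,0,0],[-1,0,0,0,0,0,0]]' 60 &&  python3 -m creep '[[-1,0,0,5,0,0,0],[-1,0,0,20,0,0,0],[-1,0,0,35,0,0,0],[-1,0,0,30,0,0,0],[-1,0,0,10,0,0,0]]'
```

```text
t: 9.05
eef_pos: [0.5191, 0.0547, 0.1179]
tool_rot: [-0.0, 1.0, 0.001, -0.001]
contact_force: [-0.1, -0.3, 0.7]
gripper_width: 0.998
grasp_force: 0.0
t: 9.68
eef_pos: [0.5204, 0.054, 0.1194]
tool_rot: [-0.0, 1.0, -0.0, 0.001]
contact_force: [-2.2, -0.2, 6.8]
gripper_width: 0.444
grasp_force: 59.8
t: 10.3
eef_pos: [0.5204, 0.0539, 0.2199]
tool_rot: [-0.0, 1.0, -0.0, 0.001]
contact_force: [-0.5, -0.3, -3.8]
gripper_width: 0.44
grasp_force: 60.5
```

```bash
python3 -m creep '[[-1,-1,15,0,0,0,0],[-1,-2,28,0,0,0,0],[-1,-3,40,0,0,0,0],[-1,-3,45,0,0,0,0],[-1,-3,45,0,0,0,0]]' && python3 -m creep '[[-1,-3,45,0,0,0,0],[-1,-2,35,0,0,0,0],[-1,-2,25,0,0,0,0],[-1,-1,13,0,0,0,0],[-1,0,0,0,0,0,0]]' && python3 -m creep '[[-1,0,0,-30,0,0,0],[-1,0,0,-35,0,0,0],[-1,0,0,-22,0,0,0],[-1,0,0,-8,0,0,0],[-1,0,0,-4,0,0,0]]' && python3 -m creep '[[-1,0,0,-1,0,0,0],[-1,0,0,0,0,0,0]]'
```

```text
t: 10.92
eef_pos: [0.5061, 0.2288, 0.2164]
tool_rot: [0.0, 1.0, 0.0, -0.001]
contact_force: [1.4, -0.4, -2.6]
gripper_width: 0.444
grasp_force: 60.6
t: 11.55
eef_pos: [0.4987, 0.3455, 0.2172]
tool_rot: [0.0, 1.0, 0.001, -0.001]
contact_force: [-0.3, 0.0, -2.7]
gripper_width: 0.439
grasp_force: 60.6
t: 12.18
eef_pos: [0.5001, 0.3441, 0.1194]
tool_rot: [0.0, 1.0, -0.001, 0.0]
contact_force: [-4.7, -3.4, 21.3]
gripper_width: 0.447
grasp_force: 63.1
t: 12.42
eef_pos: [0.5004, 0.3449, 0.1194]
tool_rot: [-0.0, 1.0, -0.0, 0.001]
contact_force: [0.2, -1.4, 3.3]
gripper_width: 0.444
grasp_force: 61.2
```

```bash
python3 -m creep '[[1,0,0,0,0,0,0],[1,0,0,0,0,0,0],[1,0,0,0,0,0,0],[1,0,0,0,0,0,0]]' && python3 -m creep '[[1,0,0,15,0,0,0],[1,0,0,40,0,0,0],[1,0,0,45,0,0,0],[1,0,-32,0,0,0,0]]' && python3 -m creep '[[1,4,-60,0,0,0,0],[1,4,-60,0,0,0,0],[1,4,-60,0,0,0,0],[1,4,-60,0,0,0,0],[1,4,-60,0,0,0,0]]' && python3 -m creep '[[1,0,-60,0,0,0,0],[1,0,-30,0,0,0,0],[1,0,0,0,0,0,0],[1,0,0,0,0,0,0]]'; python3 caps.py w5
```

```text
t: 12.92
eef_pos: [0.4997, 0.3449, 0.1183]
tool_rot: [-0.0, 1.0, -0.0, 0.0]
contact_force: [0.4, 0.3, 1.3]
gripper_width: 1.003
grasp_force: 0.0
t: 13.42
eef_pos: [0.5008, 0.3172, 0.2237]
tool_rot: [-0.003, 1.0, 0.002, 0.003]
contact_force: [0.4, -0.5, -0.7]
gripper_width: 1.001
grasp_force: 0.0
t: 14.05
eef_pos: [0.52, 0.0111, 0.2197]
tool_rot: [-0.0, 1.0, 0.0, 0.001]
contact_force: [0.6, -0.3, -0.4]
gripper_width: 0.997
grasp_force: 0.0
t: 14.55
eef_pos: [0.52, -0.076, 0.219]
tool_rot: [-0.0, 1.0, 0.0, 0.001]
contact_force: [0.6, -0.5, -0.4]
gripper_width: 1.001
grasp_force: 0.0
[520. -76. 219.]
orange none
mint none
black 1484  [522.  -78.9  16.1] want r 15.5 0.1581
yellow 921  [537.3 -27.3  29.6] want r 15.5 0.079
```

```bash
python3 -m creep '[[1,1,-2,-20,0,0,0],[1,0,0,-35,0,0,0],[1,0,0,-30,0,0,0],[1,0,0,-15,0,0,0],[1,0,0,0,0,0,0]]' && python3 -m creep '[[-1,0,0,0,0,0,0],[-1,0,0,0,0,0,0],[-1,0,0,0,0,0,0],[-1,0,0,0,0,0,0],[-1,0,0,0,0,0,0]]' 60 &&  python3 -m creep '[[-1,0,0,5,0,0,0],[-1,0,0,20,0,0,0],[-1,0,0,35,0,0,0],[-1,0,0,30,0,0,0],[-1,0,0,20,0,0,0]]'
```

```text
t: 15.22
eef_pos: [0.5204, -0.0782, 0.1179]
tool_rot: [-0.0, 1.0, 0.001, -0.001]
contact_force: [-0.3, -0.0, -0.3]
gripper_width: 0.996
grasp_force: 0.0
t: 15.85
eef_pos: [0.5215, -0.0795, 0.1195]
tool_rot: [0.0, 1.0, -0.0, 0.001]
contact_force: [-0.8, -0.8, 5.9]
gripper_width: 0.366
grasp_force: 58.9
t: 16.48
eef_pos: [0.5207, -0.0792, 0.2298]
tool_rot: [0.0, 1.0, -0.0, 0.0]
contact_force: [-0.0, 0.0, -3.0]
gripper_width: 0.361
grasp_force: 59.9
```

```bash
python3 -m creep '[[-1,1,15,0,0,0,0],[-1,4,30,0,0,0,0],[-1,6,45,0,0,0,0],[-1,6,45,0,0,0,0],[-1,6,45,0,0,0,0]]' && python3 -m creep '[[-1,6,45,0,0,0,0],[-1,6,45,0,0,0,0],[-1,6,45,0,0,0,0],[-1,6,45,0,0,0,0],[-1,4,35,0,0,0,0]]' && python3 -m creep '[[-1,3,20,0,0,0,0],[-1,1,9,0,0,0,0],[-1,0,0,0,0,0,0]]' && python3 -m creep '[[-1,0,0,-35,0,0,0],[-1,0,0,-40,0,0,0],[-1,0,0,-22,0,0,0],[-1,0,0,-8,0,0,0],[-1,0,0,-4,0,0,0]]' && python3 -m creep '[[-1,0,0,-1,0,0,0],[-1,0,0,0,0,0,0]]'
```

```text
t: 17.1
eef_pos: [0.5425, 0.1032, 0.2268]
tool_rot: [-0.0, 1.0, 0.0, -0.001]
contact_force: [0.3, -0.6, -3.0]
gripper_width: 0.362
grasp_force: 59.9
t: 17.73
eef_pos: [0.5698, 0.3189, 0.2264]
tool_rot: [0.0, 1.0, 0.001, -0.001]
contact_force: [-0.2, -0.6, -2.4]
gripper_width: 0.36
grasp_force: 59.9
t: 18.1
eef_pos: [0.5756, 0.3443, 0.2277]
tool_rot: [0.0, 1.0, -0.0, -0.0]
contact_force: [-0.4, 0.3, -2.8]
gripper_width: 0.367
grasp_force: 60.0
t: 18.73
eef_pos: [0.5764, 0.3449, 0.12]
tool_rot: [-0.0, 1.0, -0.0, 0.001]
contact_force: [-0.5, 0.5, -3.0]
gripper_width: 0.363
grasp_force: 60.0
t: 18.98
eef_pos: [0.5765, 0.3451, 0.1196]
tool_rot: [-0.0, 1.0, -0.0, 0.001]
contact_force: [-0.3, -0.8, 0.7]
gripper_width: 0.363
grasp_force: 60.2
```

```bash
python3 -m creep '[[1,0,0,0,0,0,0],[1,0,0,0,0,0,0],[1,0,0,0,0,0,0],[1,0,0,0,0,0,0]]' && python3 -m creep '[[1,0,0,15,0,0,0],[1,0,0,40,0,0,0],[1,0,0,45,0,0,0],[1,0,-30,0,0,0,0]]' && python3 -m creep '[[1,-7,-60,0,0,0,0],[1,-7,-60,0,0,0,0],[1,-7,-60,0,0,0,0],[1,-7,-60,0,0,0,0],[1,-7,-50,0,0,0,0]]' && python3 -m creep '[[1,-4.5,-37,-20,0,0,0],[1,0,0,-20,0,0,0],[1,0,0,0,0,0,0],[1,0,0,0,0,0,0]]'; python3 caps.py w6
python3 - <<'E'
from h import *
im,d=read_camera("side");cv2.imwrite("pics/side6.png",im[...,::-1])
K,T=T_cam("side");P=cloud(d,K,T);m=(abs(P[...,2]-.1585)<.004)&(P[...,1]>.28)&(P[...,1]<.42)&(P[...,0]<.65)
n,lab,st,_=cv2.connectedComponentsWithStats(m.astype(np.uint8))
for i in range(1,n):
    if st[i,4]>40: print(circ(P[lab==i][:,:2]),st[i,4])
E
```

```text
t: 19.48
eef_pos: [0.5757, 0.3449, 0.1184]
tool_rot: [-0.0, 1.0, -0.0, 0.0]
contact_force: [0.1, -0.3, -0.6]
gripper_width: 0.996
grasp_force: 0.0
t: 19.98
eef_pos: [0.5767, 0.3194, 0.2243]
tool_rot: [-0.003, 1.0, 0.002, 0.004]
contact_force: [-0.1, -0.2, -1.1]
gripper_width: 1.004
grasp_force: 0.0
t: 20.6
eef_pos: [0.5406, 0.0223, 0.2196]
tool_rot: [0.0, 1.0, -0.001, 0.001]
contact_force: [0.7, 0.3, -0.2]
gripper_width: 1.005
grasp_force: 0.0
t: 21.1
eef_pos: [0.537, -0.0113, 0.1796]
tool_rot: [-0.0, 1.0, 0.001, 0.001]
contact_force: [0.5, 0.8, 0.8]
gripper_width: 0.998
grasp_force: 0.0
[537.  -11.3 179.6]
orange none
mint none
black none
yellow 1108  [538.2 -12.7  16.1] want r 15.5 0.079
[573.3 345.4  16. ] 234
[498.1 347.   20.4] 434
[422.  346.   22.3] 623
```

View pics/side6.png

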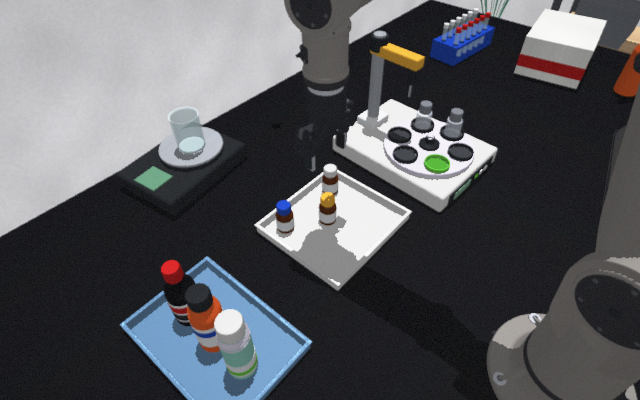

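The three tall bottles stand upright in the holding tray (caps at (172,272), (200,297), (229,325)); yellow sample (328,205) now stands free, others in place.

```bash
python3 -m creep '[[1,0.5,-1,-25,0,0,0],[1,0,0,-40,0,0,0],[1,0,0,-40,0,0,0],[1,0,0,-20,0,0,0],[1,0,0,-8,0,0,0]]' && python3 -m creep '[[-1,0,0,0,0,0,0],[-1,0,0,0,0,0,0],[-1,0,0,0,0,0,0],[-1,0,0,0,0,0,0],[-1,0,0,0,0,0,0]]' 50 &&  python3 -m creep '[[-1,0,0,5,0,0,0],[-1,0,0,25,0,0,0],[-1,0,0,40,0,0,0],[-1,0,0,30,0,0,0],[-1,0,0,10,0,0,0]]'
```

```text
t: 21.82
eef_pos: [0.5367, -0.0127, 0.0448]
tool_rot: [-0.0, 1.0, 0.0, -0.0]
contact_force: [-0.4, -0.4, 0.3]
gripper_width: 1.006
grasp_force: 0.0
t: 22.45
eef_pos: [0.5379, -0.0132, 0.0468]
tool_rot: [0.0, 1.0, -0.0, 0.001]
contact_force: [-0.7, 0.6, 6.0]
gripper_width: 0.424
grasp_force: 49.2
t: 23.08
eef_pos: [0.5377, -0.0132, 0.1573]
tool_rot: [0.0, 1.0, -0.0, 0.002]
contact_force: [-0.4, -0.1, -1.4]
gripper_width: 0.417
grasp_force: 50.1
```

```bash
python3 caps.py w7 >/dev/null
```

```text
(no output)
```

View pics/w7.png

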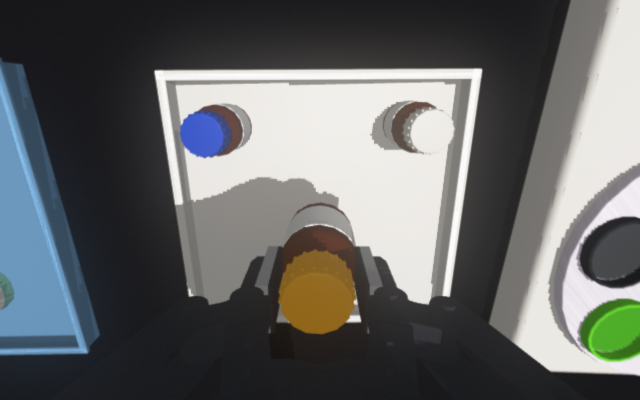

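The sample hangs upright and centred between the pads (cap at (317,292)); blue and white samples untouched.

```bash
python3 -m creep '[[-1,-5,-12,10,0,0,0],[-1,-12,-27,10,0,0,0],[-1,-17,-40,0,0,0,0],[-1,-18,-42,0,0,0,0],[-1,-18,-42,0,0,0,0]]' && python3 -m creep '[[-1,-18,-42,0,0,0,0],[-1,-16,-35,0,0,0,0],[-1,-9,-20,0,0,0,0],[-1,-4.7,-8,0,0,0,0],[-1,0,0,0,0,0,0]]' && python3 -m creep '[[-1,0,0,0,0,0,0],[-1,0,0,0,0,0,0],[-1,0,0,0,0,0,0]]'
cat > well.py <<'E'
from h import *
import sys
o=get_obs();im,d=read_camera("wrist");cv2.imwrite(f"pics/{sys.argv[1]}.png",im[...,::-1]);K,T=T_cam("wrist",o);P=cloud(d,K,T);print(np.round(o["eef_pos"]*1000,1))
def show(n,im,P,K,T):
    H,S,V=cv2.split(cv2.cvtColor(im,cv2.COLOR_RGB2HSV));near=(P[...,1]<-.2)
    g=(H>45)&(H<75)&(S>100)&(V>50)&near&(P[...,2]>.066)&(P[...,2]<.078)&(np.hypot(P[...,0]-.42,P[...,1]+.281)<.05);print(n,"rim",g.sum(),circ(P[g][:,:2]) if g.sum()>5 else "")
    y=(H>12)&(H<32)&(S>120)&(V>60)&near&(np.hypot(P[...,0]-.42,P[...,1]+.281)<.05)
    if y.sum()>20:
        zt=np.nanpercentile(P[y][:,2],90);m=y&(abs(P[...,2]-zt)<.005);print(n,"cap",m.sum(),"ztop",zt.round(4),circ(P[m][:,:2]))
show("wrist",im,P,K,T)
im,d=read_camera("top");K,T=T_cam("top");show("top",im,cloud(d,K,T),K,T)
im,d=read_camera("side");K,T=T_cam("side");show("side",im,cloud(d,K,T),K,T);cv2.imwrite(f"pics/{sys.argv[1]}s.png",cv2.resize(im[90:210,330:510,::-1],None,fx=4,fy=4))
E
python3 well.py w8
```

```text
t: 23.75
eef_pos: [0.4646, -0.1781, 0.1744]
tool_rot: [-0.0, 1.0, -0.0, -0.001]
contact_force: [1.0, 0.0, -0.7]
gripper_width: 0.418
grasp_force: 50.1
t: 24.38
eef_pos: [0.4183, -0.2812, 0.1748]
tool_rot: [-0.0, 1.0, -0.001, -0.001]
contact_force: [1.7, -0.0, -0.9]
gripper_width: 0.418
grasp_force: 50.1
t: 24.75
eef_pos: [0.4194, -0.2806, 0.1754]
tool_rot: [-0.0, 1.0, 0.0, 0.0]
contact_force: [-0.4, 0.1, -0.9]
gripper_width: 0.418
grasp_force: 50.1
[ 419.4 -280.6  175.4]
wrist rim 614 [ 419.8 -281.3   30.5]
wrist cap 3985 ztop 0.2084 [ 419.  -278.4   16.5]
top rim 34 [ 419.7 -279.2   29. ]
side rim 109 [ 416.5 -279.5   32.4]
side cap 43 ztop 0.2086 [ 411.5 -281.6   17.3]
```

View pics/w8.png

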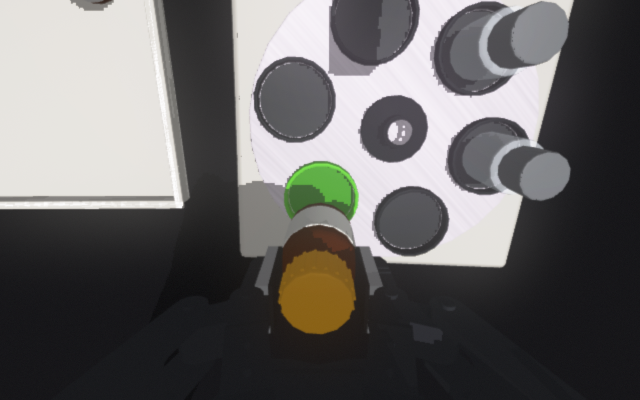

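The sample hangs over the green well, cap (316,292), collar (321,193); positions match within 2 mm.

```bash
python3 -m creep '[[-1,0.5,-0.8,-20,0,0,0],[-1,0,0,-22,0,0,0],[-1,0,0,-13,0,0,0],[-1,0,0,-6,0,0,0],[-1,0,0,-3,0,0,0]]' && python3 -m creep '[[-1,0,0,-2,0,0,0],[-1,0,0,-2,0,0,0],[-1,0,0,-1,0,0,0],[-1,0,0,0,0,0,0]]'
```

```text
t: 25.52
eef_pos: [0.4198, -0.2821, 0.1114]
tool_rot: [0.0, 1.0, -0.0, 0.0]
contact_force: [0.6, 0.1, -1.8]
gripper_width: 0.418
grasp_force: 50.1
t: 26.02
eef_pos: [0.4196, -0.282, 0.1064]
tool_rot: [0.0, 1.0, -0.0, 0.0]
contact_force: [0.3, -0.5, -0.3]
gripper_width: 0.417
grasp_force: 50.1
```

```bash
python3 -m creep '[[-1,0,0,-1,0,0,0],[-1,0,0,0,0,0,0]]'; python3 -m creep '[[-1,0,0,-0.5,0,0,0],[-1,0,0,0,0,0,0]]';python3 well.py w9
```

```text
t: 26.28
eef_pos: [0.4195, -0.282, 0.1053]
tool_rot: [-0.0, 1.0, -0.0, -0.0]
contact_force: [-0.4, -0.8, -0.5]
gripper_width: 0.417
grasp_force: 50.1
t: 26.52
eef_pos: [0.4197, -0.282, 0.105]
tool_rot: [0.0, 1.0, -0.0, 0.0]
contact_force: [-0.7, 0.6, 0.3]
gripper_width: 0.422
grasp_force: 50.6
[ 419.7 -282.   105. ]
wrist rim 992 [ 420.2 -281.2   30.5]
wrist cap 3992 ztop 0.138 [ 419.3 -279.9   16.5]
top rim 18 [ 420.3 -277.3   28.3]
side rim 86 [ 417.4 -278.7   31.3]
side cap 46 ztop 0.1387 [ 412.  -281.    15.4]
```

```bash
python3 -m creep '[[0.1,0,0,0,0,0,0],[0.1,0,0,0,0,0,0],[0.3,0,0,0,0,0,0],[1,0,0,0,0,0,0],[1,0,0,0,0,0,0]]' 20; python3 -m creep '[[1,0,0,8,0,0,0],[1,0,0,15,0,0,0],[1,0,0,30,0,0,0],[1,0,0,40,0,0,0],[1,0,0,20,0,0,0]]';python3 well.py w10
```

```text
t: 27.3
eef_pos: [0.4195, -0.282, 0.1048]
tool_rot: [0.0, 1.0, -0.0, -0.0]
contact_force: [-0.5, 1.3, 0.7]
gripper_width: 0.999
grasp_force: 0.0
t: 27.92
eef_pos: [0.4206, -0.2824, 0.2212]
tool_rot: [0.001, 1.0, -0.0, 0.002]
contact_force: [0.3, -0.0, -0.3]
gripper_width: 1.001
grasp_force: 0.0
[ 420.6 -282.4  221.2]
wrist rim 435 [ 419.4 -281.1   30.7]
wrist cap 1203 ztop 0.1379 [ 419.2 -281.4   16. ]
top rim 23 [ 420.  -280.3   29.4]
side rim 75 [ 416.6 -277.3   30.4]
side cap 97 ztop 0.1383 [ 416.  -280.6   16.9]
```

View pics/w10.png

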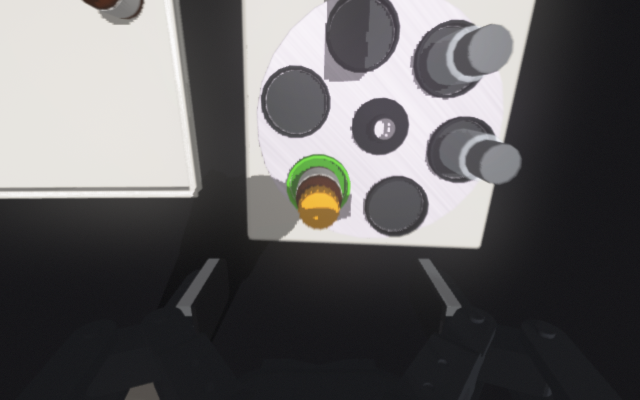

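The yellow sample (319,205) stands upright in the green collar (319,182); cap centre is within 2 mm of the well centre, and the carousel has not turned.

```bash
python3 -m creep '[[1,8,32,0,0,0,0],[1,14,58,0,0,0,0],[1,14,58,0,0,0,0],[1,14,58,0,0,0,0],[1,14,58,0,0,0,0]]' && python3 -m creep '[[1,14,58,0,0,0,0],[1,14,58,0,0,0,0],[1,14,58,0,0,0,0],[1,14,58,0,0,0,0],[1,14,58,0,0,0,0]]' && python3 -m creep '[[1,14,50,0,0,0,0],[1,7.5,23.4,0,0,0,0],[1,0,0,0,0,0,0],[1,0,0,0,0,0,0]]'
python3 - <<'E'
import sys;sys.argv=["","w11"]
from caps import *
for n,x in(("mint",424.5),("orange",500.2),("black",576.3)): cap(n,(x,345.5),.159,{"mint":22.5,"orange":19.5,"black":15.5}[n])
E
```

```text
t: 28.7
eef_pos: [0.4831, -0.0163, 0.2171]
tool_rot: [0.0, 1.0, -0.0, -0.001]
contact_force: [1.0, -0.1, -0.1]
gripper_width: 1.002
grasp_force: 0.0
t: 29.32
eef_pos: [0.5533, 0.2734, 0.2166]
tool_rot: [0.001, 1.0, -0.0, -0.001]
contact_force: [1.0, 0.4, 0.5]
gripper_width: 1.003
grasp_force: 0.0
t: 29.82
eef_pos: [0.5748, 0.3438, 0.2169]
tool_rot: [0.001, 1.0, -0.001, -0.001]
contact_force: [-0.2, -0.7, 0.1]
gripper_width: 0.998
grasp_force: 0.0
[574.8 343.8 216.9]
mint none
orange 1868  [502.5 346.4  20.9] want r 19.5 0.1581
black 1510  [577.3 345.6  16. ] want r 15.5 0.1581
```

```bash
python3 -m creep '[[1,1.2,1.2,-20,0,0,0],[1,0,0,-35,0,0,0],[1,0,0,-30,0,0,0],[1,0,0,-13.5,0,0,0],[1,0,0,0,0,0,0]]' && python3 -m creep '[[-1,0,0,0,0,0,0],[-1,0,0,0,0,0,0],[-1,0,0,0,0,0,0],[-1,0,0,0,0,0,0],[-1,0,0,0,0,0,0]]' 60 &&  python3 -m creep '[[-1,0,0,5,0,0,0],[-1,0,0,20,0,0,0],[-1,0,0,35,0,0,0],[-1,0,0,30,0,0,0],[-1,0,0,20,0,0,0]]'
```

```text
t: 30.5
eef_pos: [0.5757, 0.3457, 0.1181]
tool_rot: [0.001, 1.0, -0.0, -0.001]
contact_force: [0.8, 0.4, 0.2]
gripper_width: 0.999
grasp_force: 0.0
t: 31.12
eef_pos: [0.5769, 0.3466, 0.1205]
tool_rot: [-0.0, 1.0, -0.0, 0.001]
contact_force: [-0.6, -2.3, 6.0]
gripper_width: 0.368
grasp_force: 58.9
t: 31.75
eef_pos: [0.5765, 0.3472, 0.2319]
tool_rot: [-0.001, 1.0, -0.0, 0.001]
contact_force: [-0.2, -0.3, -2.8]
gripper_width: 0.367
grasp_force: 59.8
```

```bash
python3 -m creep '[[-1,-1,-15,0,0,0,0],[-1,-4,-30,0,0,0,0],[-1,-6,-45,0,0,0,0],[-1,-6,-45,0,0,0,0],[-1,-6,-45,0,0,0,0]]' && python3 -m creep '[[-1,-6,-45,0,0,0,0],[-1,-6,-45,0,0,0,0],[-1,-6,-45,0,0,0,0],[-1,-6,-45,0,0,0,0],[-1,-4,-35,0,0,0,0]]' && python3 -m creep '[[-1,-3,-20,0,0,0,0],[-1,-1,-9,0,0,0,0],[-1,0,0,0,0,0,0],[-1,0,0,0,0,0,0]]'
```

```text
t: 32.38
eef_pos: [0.5519, 0.1633, 0.2277]
tool_rot: [0.001, 1.0, -0.001, -0.001]
contact_force: [0.5, -0.1, -2.6]
gripper_width: 0.363
grasp_force: 59.8
t: 33.0
eef_pos: [0.5231, -0.0518, 0.2278]
tool_rot: [0.0, 1.0, -0.001, -0.001]
contact_force: [0.4, 0.4, -2.7]
gripper_width: 0.366
grasp_force: 60.0
t: 33.5
eef_pos: [0.5211, -0.0762, 0.2291]
tool_rot: [-0.0, 1.0, 0.001, -0.0]
contact_force: [0.6, 0.1, -2.1]
gripper_width: 0.363
grasp_force: 60.1
```

```bash
python3 -m creep '[[-1,0,-2.3,-35,0,0,0],[-1,0,0,-40,0,0,0],[-1,0,0,-22,0,0,0],[-1,0,0,-8,0,0,0],[-1,0,0,-2,0,0,0]]' && python3 -m creep '[[-1,0,0,-2,0,0,0],[-1,0,0,0,0,0,0]]'
```

```text
t: 34.12
eef_pos: [0.5216, -0.079, 0.1225]
tool_rot: [-0.0, 1.0, 0.0, 0.0]
contact_force: [0.4, 0.7, -2.9]
gripper_width: 0.364
grasp_force: 60.1
t: 34.38
eef_pos: [0.5217, -0.0797, 0.121]
tool_rot: [0.0, 1.0, -0.0, 0.001]
contact_force: [0.6, -0.1, -3.0]
gripper_width: 0.359
grasp_force: 60.1
```

```bash
python3 -m creep '[[-1,0,0,-1,0,0,0],[-1,0,0,-0.5,0,0,0],[-1,0,0,0,0,0,0]]'; python3 -m creep '[[1,0,0,0,0,0,0],[1,0,0,0,0,0,0],[1,0,0,0,0,0,0],[1,0,0,0,0,0,0]]' && python3 -m creep '[[1,0,0,15,0,0,0],[1,0,0,40,0,0,0],[1,0,0,45,0,0,0],[1,0,32,0,0,0,0]]' && python3 -m creep '[[1,-4,60,0,0,0,0],[1,-4,60,0,0,0,0],[1,-4,60,0,0,0,0],[1,-4,60,0,0,0,0],[1,-4,60,0,0,0,0]]' && python3 -m creep '[[1,-1,60,0,0,0,0],[1,0,32,0,0,0,0],[1,0,0,0,0,0,0],[1,0,0,0,0,0,0]]'
```

```text
t: 34.75
eef_pos: [0.5224, -0.0799, 0.1204]
tool_rot: [0.0, 1.0, -0.0, 0.001]
contact_force: [-2.3, -0.4, 7.3]
gripper_width: 0.364
grasp_force: 60.6
t: 35.25
eef_pos: [0.5212, -0.0797, 0.1187]
tool_rot: [0.0, 1.0, -0.0, -0.0]
contact_force: [0.6, -0.1, -0.1]
gripper_width: 1.002
grasp_force: 0.0
t: 35.75
eef_pos: [0.5239, -0.0497, 0.2235]
tool_rot: [0.001, 1.0, -0.003, 0.004]
contact_force: [0.5, 0.6, -0.3]
gripper_width: 0.998
grasp_force: 0.0
t: 36.38
eef_pos: [0.5012, 0.2542, 0.2201]
tool_rot: [-0.0, 1.0, -0.0, 0.001]
contact_force: [0.9, 0.1, -0.1]
gripper_width: 1.001
grasp_force: 0.0
t: 36.88
eef_pos: [0.5006, 0.3432, 0.2192]
tool_rot: [0.0, 1.0, -0.001, 0.0]
contact_force: [0.4, -0.2, -0.4]
gripper_width: 1.003
grasp_force: 0.0
```

```bash
python3 -m creep '[[1,0,1.7,-20,0,0,0],[1,0,0,-35,0,0,0],[1,0,0,-30,0,0,0],[1,0,0,-15,0,0,0],[1,0,0,0,0,0,0]]' && python3 -m creep '[[-1,0,0,0,0,0,0],[-1,0,0,0,0,0,0],[-1,0,0,0,0,0,0],[-1,0,0,0,0,0,0],[-1,0,0,0,0,0,0]]' 60 &&  python3 -m creep '[[-1,0,0,5,0,0,0],[-1,0,0,20,0,0,0],[-1,0,0,35,0,0,0],[-1,0,0,30,0,0,0],[-1,0,0,10,0,0,0]]'  && python3 -m creep '[[-1,1,-15,0,0,0,0],[-1,2,-28,0,0,0,0],[-1,3,-40,0,0,0,0],[-1,3,-45,0,0,0,0],[-1,3,-45,0,0,0,0]]' && python3 -m creep '[[-1,3,-45,0,0,0,0],[-1,2,-35,0,0,0,0],[-1,2,-25,0,0,0,0],[-1,1,-13,0,0,0,0],[-1,0,0,0,0,0,0]]' && python3 -m creep '[[-1,0,0,0,0,0,0],[-1,0,0,0,0,0,0]]'
```

```text
t: 37.5
eef_pos: [0.4998, 0.3448, 0.1175]
tool_rot: [0.001, 1.0, -0.0, -0.001]
contact_force: [-0.3, 0.7, 0.3]
gripper_width: 1.0
grasp_force: 0.0
t: 38.12
eef_pos: [0.5009, 0.3462, 0.12]
tool_rot: [-0.0, 1.0, -0.0, 0.001]
contact_force: [-1.1, -1.2, 5.2]
gripper_width: 0.442
grasp_force: 59.6
t: 38.75
eef_pos: [0.5009, 0.347, 0.2217]
tool_rot: [-0.001, 1.0, 0.0, 0.002]
contact_force: [0.9, -0.6, -3.2]
gripper_width: 0.442
grasp_force: 60.5
t: 39.38
eef_pos: [0.5112, 0.1698, 0.2172]
tool_rot: [0.001, 1.0, -0.001, -0.001]
contact_force: [-0.0, 0.4, -2.3]
gripper_width: 0.442
grasp_force: 60.6
t: 40.0
eef_pos: [0.5197, 0.0539, 0.218]
tool_rot: [0.0, 1.0, -0.001, -0.001]
contact_force: [-0.5, 0.9, -1.8]
gripper_width: 0.443
grasp_force: 60.6
t: 40.25
eef_pos: [0.5201, 0.0563, 0.2188]
tool_rot: [-0.0, 1.0, 0.001, -0.0]
contact_force: [-0.4, 1.0, -3.2]
gripper_width: 0.443
grasp_force: 60.6
```

```bash
python3 -m creep '[[-1,0,-2,-35,0,0,0],[-1,0,0,-35,0,0,0],[-1,0,0,-18,0,0,0],[-1,0,0,-6,0,0,0],[-1,0,0,-2,0,0,0]]' && python3 -m creep '[[-1,0,0,-2,0,0,0],[-1,0,0,0,0,0,0]]' && python3 -m creep '[[-1,0,0,-1,0,0,0],[-1,0,0,0,0,0,0]]'
```

```text
t: 40.88
eef_pos: [0.5208, 0.0534, 0.1233]
tool_rot: [-0.0, 1.0, 0.0, 0.001]
contact_force: [0.5, -0.5, -2.1]
gripper_width: 0.445
grasp_force: 60.7
t: 41.12
eef_pos: [0.5206, 0.0531, 0.1214]
tool_rot: [-0.0, 1.0, -0.0, 0.001]
contact_force: [-0.1, 0.1, -3.3]
gripper_width: 0.445
grasp_force: 60.7
t: 41.38
eef_pos: [0.5204, 0.053, 0.12]
tool_rot: [0.0, 1.0, -0.0, 0.0]
contact_force: [0.2, 0.4, -2.3]
gripper_width: 0.442
grasp_force: 60.7
```

```bash
python3 -m creep '[[-1,0,0,-0.7,0,0,0],[-1,0,0,0,0,0,0]]'; python3 -m creep '[[1,0,0,0,0,0,0],[1,0,0,0,0,0,0],[1,0,0,0,0,0,0],[1,0,0,0,0,0,0]]' && python3 -m creep '[[1,0,0,15,0,0,0],[1,0,0,40,0,0,0],[1,0,0,45,0,0,0],[1,-10,25,0,0,0,0]]' && python3 -m creep '[[1,-18,58,0,0,0,0],[1,-18,58,0,0,0,0],[1,-18,58,0,0,0,0],[1,-18,58,0,0,0,0],[1,-13,36,0,0,0,0]]' && python3 -m creep '[[1,0,0,0,0,0,0],[1,0,0,0,0,0,0]]'
```

```text
t: 41.62
eef_pos: [0.5208, 0.053, 0.12]
tool_rot: [0.0, 1.0, -0.0, 0.001]
contact_force: [-1.0, -0.8, 5.5]
gripper_width: 0.438
grasp_force: 61.3
t: 42.12
eef_pos: [0.5202, 0.053, 0.1191]
tool_rot: [-0.0, 1.0, -0.0, -0.0]
contact_force: [-0.1, 0.4, 0.5]
gripper_width: 0.998
grasp_force: 0.0
t: 42.62
eef_pos: [0.5132, 0.0773, 0.2237]
tool_rot: [-0.0, 1.0, -0.002, 0.004]
contact_force: [-0.3, 0.9, -1.4]
gripper_width: 0.999
grasp_force: 0.0
t: 43.25
eef_pos: [0.4237, 0.3494, 0.2205]
tool_rot: [-0.001, 1.0, 0.001, 0.0]
contact_force: [-0.2, -0.2, -0.2]
gripper_width: 0.998
grasp_force: 0.0
t: 43.5
eef_pos: [0.4256, 0.3454, 0.2196]
tool_rot: [0.0, 1.0, -0.0, 0.0]
contact_force: [-0.1, -0.7, 0.4]
gripper_width: 0.998
grasp_force: 0.0
```

```bash
python3 -m creep '[[1,-1,1,-20,0,0,0],[1,0,0,-35,0,0,0],[1,0,0,-30,0,0,0],[1,0,0,-15,0,0,0],[1,0,0,0,0,0,0]]' && python3 -m creep '[[-1,0,0,0,0,0,0],[-1,0,0,0,0,0,0],[-1,0,0,0,0,0,0],[-1,0,0,0,0,0,0],[-1,0,0,0,0,0,0]]' 60 &&  python3 -m creep '[[-1,0,0,5,0,0,0],[-1,0,0,20,0,0,0],[-1,0,0,35,0,0,0],[-1,0,0,30,0,0,0],[-1,0,0,10,0,0,0]]'  && python3 -m creep '[[-1,0,-15,0,0,0,0],[-1,2,-30,0,0,0,0],[-1,4,-40,0,0,0,0],[-1,5,-45,0,0,0,0],[-1,5,-50,0,0,0,0]]' && python3 -m creep '[[-1,5,-50,0,0,0,0],[-1,5,-50,0,0,0,0],[-1,5,-40,0,0,0,0],[-1,4,-26,0,0,0,0],[-1,1,-13,0,0,0,0]]' && python3 -m creep '[[-1,0,0,0,0,0,0],[-1,0,0,0,0,0,0]]'
```

```text
t: 44.12
eef_pos: [0.4245, 0.3458, 0.1187]
tool_rot: [0.001, 1.0, -0.001, -0.0]
contact_force: [-0.2, 0.2, -0.9]
gripper_width: 1.001
grasp_force: 0.0
t: 44.75
eef_pos: [0.4249, 0.3469, 0.1203]
tool_rot: [0.0, 1.0, -0.0, 0.001]
contact_force: [-0.8, -1.8, 6.0]
gripper_width: 0.516
grasp_force: 60.2
t: 45.38
eef_pos: [0.4249, 0.3481, 0.222]
tool_rot: [-0.001, 1.0, -0.0, 0.002]
contact_force: [-0.0, -0.1, -1.7]
gripper_width: 0.515
grasp_force: 61.3
t: 46.0
eef_pos: [0.4391, 0.1643, 0.2177]
tool_rot: [0.001, 1.0, -0.0, -0.001]
contact_force: [1.3, -0.6, -1.2]
gripper_width: 0.515
grasp_force: 61.4
t: 46.62
eef_pos: [0.4589, -0.0144, 0.2179]
tool_rot: [0.0, 1.0, -0.002, -0.001]
contact_force: [-0.3, 1.2, -1.2]
gripper_width: 0.514
grasp_force: 61.4
t: 46.88
eef_pos: [0.4599, -0.0108, 0.2189]
tool_rot: [-0.0, 1.0, 0.001, -0.0]
contact_force: [0.1, -0.7, -1.3]
gripper_width: 0.512
grasp_force: 61.4
```

Target TCP about (461,-13.3).

```bash
python3 -m creep '[[-1,1,-2.5,-35,0,0,0],[-1,0,0,-35,0,0,0],[-1,0,0,-18,0,0,0],[-1,0,0,-6,0,0,0],[-1,0,0,-3,0,0,0]]' && python3 -m creep '[[-1,0,0,-1.5,0,0,0],[-1,0,0,0,0,0,0]]' && python3 -m creep '[[-1,0,0,-1,0,0,0],[-1,0,0,0,0,0,0]]'
```

```text
t: 47.5
eef_pos: [0.4616, -0.0137, 0.1224]
tool_rot: [-0.0, 1.0, 0.001, 0.0]
contact_force: [-0.4, 0.8, -1.8]
gripper_width: 0.512
grasp_force: 61.4
t: 47.75
eef_pos: [0.4617, -0.0144, 0.1211]
tool_rot: [0.0, 1.0, -0.0, 0.001]
contact_force: [0.4, 0.4, -1.5]
gripper_width: 0.513
grasp_force: 61.4
t: 48.0
eef_pos: [0.4619, -0.0146, 0.1203]
tool_rot: [0.0, 1.0, -0.0, 0.001]
contact_force: [-1.2, -0.2, 5.2]
gripper_width: 0.514
grasp_force: 61.9
```

```bash
python3 -m creep '[[1,0,0,0,0,0,0],[1,0,0,0,0,0,0],[1,0,0,0,0,0,0],[1,0,0,0,0,0,0]]' && python3 -m creep '[[1,0,0,15,0,0,0],[1,0,0,40,0,0,0],[1,0,0,45,0,0,0],[1,0,30,0,0,0,0],[1,0,50,0,0,0,0]]' && python3 -m creep '[[1,0,60,0,0,0,0],[1,0,60,0,0,0,0],[1,0,50,0,0,0,0],[1,0,30,0,0,0,0],[1,0,0,0,0,0,0]]'
python3 - <<'E'
import sys;sys.argv=["","w12"]
from h import *
im,d=read_camera("top");cv2.imwrite("pics/top12.png",im[...,::-1]);K,T=T_cam("top");P=cloud(d,K,T)
for n,xy,h,r in[("orange",(519.5,55),.159,60),("mint",(460,-14),.159,60),("black",(520,-78),.159,60),("blue",(593,69),.08,30),("white",(595,-89),.08,30),("yellow",(420,-280),.138,40)]:
    m=(np.hypot(P[...,0]-xy[0]/1e3,P[...,1]-xy[1]/1e3)<.035)&(abs(P[...,2]-h)<.008);vu=np.argwhere(m);h=.155 if h==.159 else h
    print(n,m.sum(),circ(plane(vu[:,::-1],h,K,T)))
E
python3 well.py w13
```

```text
t: 48.5
eef_pos: [0.4612, -0.0145, 0.1195]
tool_rot: [-0.0, 1.0, -0.0, -0.0]
contact_force: [-0.5, 0.4, -0.4]
gripper_width: 1.001
grasp_force: 0.0
t: 49.12
eef_pos: [0.462, 0.0649, 0.2213]
tool_rot: [0.0, 1.0, -0.002, 0.001]
contact_force: [-0.6, -0.2, -0.2]
gripper_width: 0.998
grasp_force: 0.0
t: 49.75
eef_pos: [0.4605, 0.2686, 0.2207]
tool_rot: [-0.001, 1.0, 0.002, 0.0]
contact_force: [0.0, -1.0, -0.1]
gripper_width: 1.002
grasp_force: 0.0
orange 211 [520.1  52.7  19.8]
mint 275 [461.  -16.4  22.2]
black 137 [521.1 -80.5  15.6]
blue 118 [592.8  69.   15.7]
white 119 [595.3 -89.   15.8]
yellow 142 [ 419.8 -280.5   16. ]
[460.9 266.4 220.3]
wrist rim 0 
top rim 41 [ 419.8 -278.6   28.7]
top cap 105 ztop 0.1402 [ 419.4 -279.3   14.8]
side rim 84 [ 417.5 -277.8   31.7]
side cap 97 ztop 0.1381 [ 416.1 -281.    16.9]
```

View pics/top12.png

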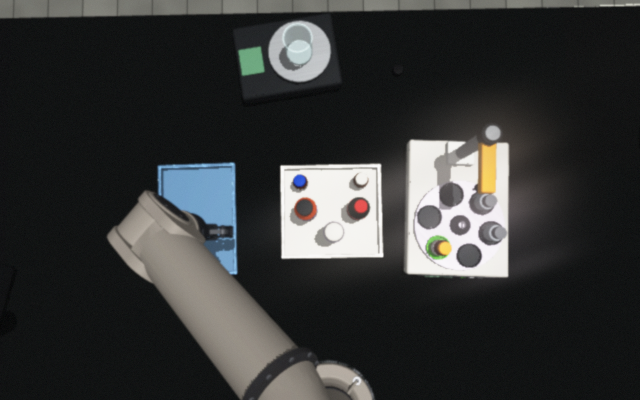

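The top view shows all three tall bottles back on their spots, each within about 2.5 mm. The yellow sample is in the green well at (440,247), the other samples have not moved, and the arm is clear.

```bash
python3 -c "
from station import *
print(hand_in())"
```

```text
the job is handed in; nothing more can be done
None
```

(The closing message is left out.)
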